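# Couple a tow hitch onto the ball of a check stand

### The job

Set the loose tow coupler on the ball of the check stand, its tongue lying along the beam over the rest block, and push it gently straight down until the ball is fully home in the socket. Only then press the latch lever all the way down so that it stays down, and let go. The stand is a delicate gauge: never load it with more than 30 N (3 kg), and leave the other things on the bench where they are.

Things in the scene. Friction and masses are not known exactly. Their poses are not given: they have to be found in the camera images.
- coupler: Loose steel tow coupler, 0.5 to 0.7 kg: a square head 49 x 49 x 50 mm with a 33 mm wide socket open underneath (mouth widened to 41 mm), and a 32 mm wide grey tongue from the head back to x = -136 mm. Origin: centre of the socket's mouth, at the head's underside; x points from tongue to head, z up. A foot (20 x 44 mm) under the tongue at x = -125 mm is level with the head's underside.
- coupler_grip (a point): Point on the axis of the coupler's head, 30 mm above its underside and 20 mm below its top, axes as the coupler's. Grip the head here across its flat sides (49 mm apart along y). When the ball is home, its centre lies 5 mm below this point on the head's axis.
- stand: Fixed check stand: grey base plate 190 x 90 x 12 mm, above it along x a steel beam 185 x 56 mm on a jacking screw. Origin: centre of the base plate's underside, on the bench. The beam carries a ball at x = +62.5 mm and a flat rest block (34 x 64 mm, its top 26 mm below the ball's centre) at x = -62.5 mm. The coupler's tongue goes towards the stand's -x, over the rest.
- ball_foot (a point): Point on the bench straight below the stand's steel ball (30 mm diameter, on a thin neck), axes as the stand's. The beam's height was set by hand and is NOT in the readings: the ball's centre lies somewhere between 88 and 100 mm above this point, the beam's top 40 mm below the ball's centre. It does not move under load.
- pin (a joint): Brass tell-tale pin, 8 mm diameter, in the roof of the socket, coming up through the top of the head. 0 m: down. As the ball goes home it pushes the pin up by 7 mm (0.007: ball home against the roof). Stiff, about 9.5 N to move, more than the coupler's weight, so the coupler must be pushed home; the pin stays where it is left.
- lever (a joint): Latch lever, hinged on a cross axis 30 mm behind the head's axis and 3 mm above coupler_grip. 0 rad: raised, slanting up over the tongue (starts at 0 to 0.1); 0.65 rad: fully down on its stop, about level, its pawl under the ball. Stays where left; takes about 6 N at the pad. The ball is in the way of the pawl until it is home.
- lever_pad (a point): Centre of the top face of the lever's steel thumb pad (30 long x 26 wide x 5 mm), 71 mm from the hinge axis. With the lever fully down it lies 100 mm behind the head's axis and 13.5 mm above coupler_grip, facing up; with the lever at 0 it is about 40 mm higher and 21 mm nearer the head.
- tube_tall: Bystander: open aluminium tube standing upright, 60 mm diameter, 150 mm tall. Origin: centre of its underside.
- tube_mid: Bystander: open aluminium tube standing upright, 56 mm diameter, 95 mm tall. Origin: centre of its underside.
- tube_low: Bystander: open aluminium tube standing upright, 48 mm diameter, 50 mm tall. Origin: centre of its underside.
- slug: Bystander: upright steel slug, 28 mm diameter, 35 mm tall. Origin: centre of its underside.
- driver: Bystander: screwdriver lying along its x axis.
- spanner: Bystander: spanner lying along its x axis.
- mug: Bystander: blue mug, 80 mm diameter, 95 mm tall. Origin: centre of its underside.
There are look-alikes about, which are no part of the job. There is more than one size of the coupler; the job needs the largest.

How it is judged:
By the outcome, as a careful person would: the job done as asked, in the order asked, and still so for the second after the job is handed in, with the robot touching nothing.
It also fails if it takes over 72 s, if anything falls off the work surface, if the arm or the gripper's body presses on something with over 40 N, if the wrist force passes 120 N, or if a joint passes its speed limit or range.

### The arm

A 6-joint arm with a two-finger parallel gripper is mounted at the origin on the work surface. World frame = base frame: x ahead of the robot, y to its left, z up, the work surface at z = 0. Lengths are in mm, angles in rad, forces in N, time in s.
With the tool pointing down it reaches from about 350 to 775 mm from the base axis. Payload 7.3 kg.
Tool frame: the origin (TCP) lies at the very end of the fingers, on their centre line; the grasp point (between the pads) lies 19 mm behind it; z points along the fingers, y is the line along which they close (so a half turn about z gives the same grasp; the last joint's range is limited). The gripper opens to 92 mm and grips with 3 to 60 N. Pads are 19 mm wide; open, the fingers measure 130 mm over their backs; the gripper's body (75 mm by 190 mm) begins 47 mm behind the grasp point.
Start: joints at [1.106, 0.342, 1.524, -0, 1.275, -0.146], TCP at [164.535, 498.571, 226.741] pointing down, gripper open.
Joint ranges: [-2.53, 2.53], [-0.77, 2.02], [0.04, 2.7], [-1, 4.14], [0.28, 2.66], [-3.11, 3.11]. Speed limits (rad/s): [2.57, 2.57, 3.14, 3.14, 3.14, 3.14].

### API

Orientations are given as [roll, pitch, yaw] about the fixed x, y, z axes, in that order (R = Rz(yaw) Ry(pitch) Rx(roll)).
In Python, from plant import * gives the robot as it stands.
- The arm moves only by the tool arm_command, never from a script. Its arguments are lists of equal length, an entry for each row: "gripper": the finger opening in mm, from 0 to 91.8; "dp": the shift along the tool's x, y, z in units of 25 mm (1.0 is 25 mm), a list of three; "twist": the turn about the tool's z in units of 5 degrees (1.0 is 5 degrees). A call has exactly 5 rows; each row shifts and turns the commanded pose from where the row before left it, along the tool's axes as they then stand; what a row does not reach is not made up. A row lasts 1/8 s, in which the tool goes at most 62.5 mm and 10.7 degrees, less where a joint would pass 70% of its speed; a pose out of reach is approached as far as the arm can. A call is refused whole if a number of a shift passes 1 or a number of a turn 1, either way. A call with a gripper value outside its range is refused whole. The fingers move at their own pace and stop on an object; the grip force is fixed at half the most. Time passes only in rows, so rows that do not move let the fingers close, or fill a call up. It gives the time, the measured TCP pose, the force, the opening and the grip force at its end, in the units of the state.
- get_obs(): the state, without advancing time (a new reading comes with each control period).
- capture(name): name is "side" or "top" or "wrist"; returns the picture (400x640x3 uint8, red, green, blue); there is no depth.
- get_calibration(name): a dict with "mtx" (3x3 intrinsics, pixels), "position" and "attitude" of the camera in the world; the wrist camera has in their place "mount" (4x4, takes a point from camera to tool coordinates, whose origin is the TCP and whose axes are the flange's). Camera axes: x right, y down, z forward; pixel columns grow to the right and rows downward; lengths in mm; the calibration is good to about 2 mm. A picture is of the moment at which its call begins: read the wrist's pose just before it. get_calibration takes no time and is no camera call.
- close_job(): hands the job in; it is judged then, once.
The state is a dict: "time": time; "joint_positions": joint angles; "dq": joint speeds; "tau": joint torques, N m; "tool_pos": TCP position; "tcp_rot": TCP orientation; "contact_force": force on the tool from outside, world axes, zero at the start; "moment": the same for the moment, N m; "grip_width": finger opening in mm; "finger_force": force on a finger pad.
Only numpy, scipy, OpenCV 4.12 (cv2) and the standard library are available. Lean on these libraries where they do the work, as an engineer would, in place of code of your own. Each camera call takes 0.05 s, during which the arm holds its last target. There are 200 camera calls.

## Working session

There is one attempt and no reset: what is moved stays moved. The work goes in short steps, Python scripts to look and compute and a tool call to move; the robot and the scene stay as the last step left them, time stands still between calls to the robot, and variables do not carry over. Pictures are saved under pics/ and viewed, at most 10 in all, crops included, and the job is handed in when it is done.

Besides the shell and the picture viewer there is one more tool, called by a JSON object that holds its "method" and its "body", one argument or row to a line. arm_command: Moves the arm, as the interface text tells. Its arguments: {"type":"object","properties":{"gripper":{"type":"array"},"dp":{"type":"array"},"twist":{"type":"array"}},"required":["gripper","dp","twist"]}

```bash
mkdir -p pics; cat > h.py <<'E'
from plant import *
import numpy as np, cv2
from scipy.spatial.transform import Rotation as R
E
python3 - <<'E'
from h import *
o=get_obs();print(o)
for n in("top","side","wrist"):
    im=capture(n);cv2.imwrite(f"pics/{n}0.png",im[:,:,::-1]);print(n,get_calibration(n))
E
```

```text
{'time': 0.0, 'joint_positions': array([ 1.10600697e+00,  3.42718967e-01,  1.52499370e+00, -1.89670520e-05,
        1.27540671e+00, -1.45967841e-01]), 'dq': array([-0.0011157 ,  0.00200635, -0.00135633, -0.00124247,  0.00068675,
       -0.00103925]), 'tau': array([-8.62434317e-04, -4.31244385e+01, -2.44219422e+01,  7.15573551e-02,
        5.60223078e-02, -1.40201573e-04]), 'tool_pos': array([164.3471695 , 498.19187327, 226.05505419]), 'tcp_rot': array([-3.14007953e+00, -2.04117943e-04,  2.82277652e+00]), 'contact_force': array([-0.60958551, -0.51258923,  0.56646583]), 'moment': array([0.01606931, 0.02289235, 0.00544078]), 'finger_force': 0.0, 'grip_width': 91.70694491159925}
top {'mtx': array([[463.54538526,   0.        , 322.09659264],
       [  0.        , 463.54538526, 200.05957163],
       [  0.        ,   0.        ,   1.        ]]), 'position': array([ 228.0475056 ,   38.62760099, 1521.86142004]), 'attitude': array([-2.93339497, -0.00657041, -1.5939444 ])}
side {'mtx': array([[450.23039435,   0.        , 306.52516036],
       [  0.        , 450.23039435, 201.31820287],
       [  0.        ,   0.        ,   1.        ]]), 'position': array([ 425.21804064, -737.52040173,  919.90154915]), 'attitude': array([-2.4000372 ,  0.01269682, -0.18704278])}
wrist {'mtx': array([[282.72653371,   0.        , 315.58960388],
       [  0.        , 282.72653371, 204.55111784],
       [  0.        ,   0.        ,   1.        ]]), 'mount': array([[ 8.84140245e-04, -9.55315949e-01, -2.95585277e-01,
         8.07491496e+01],
       [ 9.99999453e-01,  6.79311964e-04,  7.95649264e-04,
         8.39522636e-02],
       [-5.59301817e-04, -2.95585819e-01,  9.55316027e-01,
        -1.58414285e+02],
       [ 0.00000000e+00,  0.00000000e+00,  0.00000000e+00,
         1.00000000e+00]])}
```

View pics/top0.png

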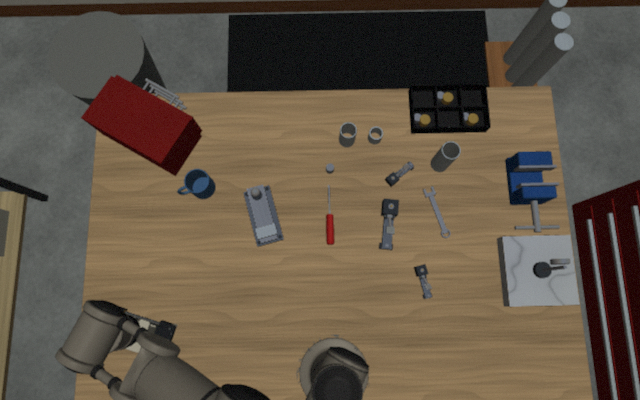

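View pics/side0.png

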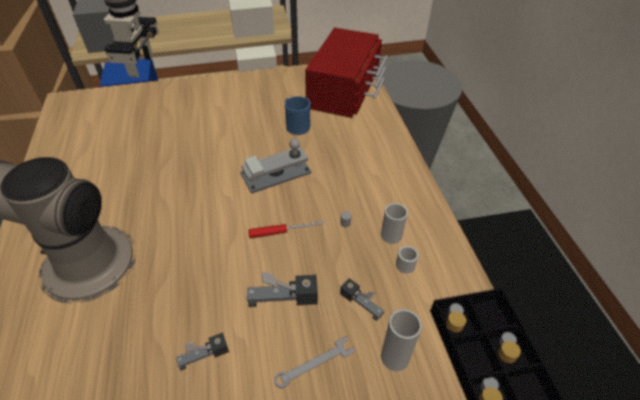

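The top view shows three couplers: head at (390,208), the big one; head at (393,180), small; head at (421,270), small. In the side view these are (306,290), (350,290) and (217,345). I choose the first as the largest. The stand is at (263,214) in the top view, ball at (256,192). Next is a close crop of both.

```bash
python3 - <<'E'
import cv2,numpy as np
t=cv2.imread("pics/top0.png");s=cv2.imread("pics/side0.png")
def c(im,x,y):  # 80x60 -> 400x300
    a=cv2.resize(im[y:y+60,x:x+80],(400,300),interpolation=cv2.INTER_CUBIC)
    a=cv2.convertScaleAbs(a,alpha=1.6)
    for i in range(0,80,10):
        cv2.line(a,(i*5,0),(i*5,6),(0,255,255),1); cv2.putText(a,str(x+i),(i*5,16),0,.33,(0,255,255),1)
    for i in range(10,60,10):
        cv2.line(a,(0,i*5),(6,i*5),(0,255,255),1); cv2.putText(a,str(y+i),(8,i*5+4),0,.33,(0,255,255),1)
    return a
cv2.imwrite("pics/crop1.png",np.vstack([np.hstack([c(t,350,194),c(s,242,260)]),np.hstack([c(t,224,185),c(s,237,132)])]))
E
```

```text
(no output)
```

View pics/crop1.png

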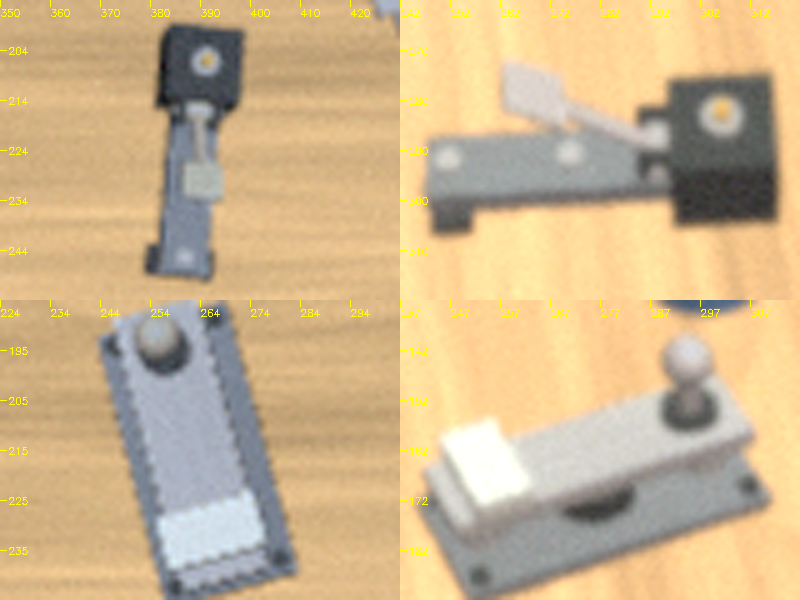

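The crop confirms the big coupler. In the top view its pin is at (391.2,206.2) and its rear rivet at (387,245.4); in the side view they are at (306.2,283.4) and (251.4,291.6). The ball is at (256,191.6) top and (294.4,143.4) side. The rest block is at (266,230.6) top and (254.2,164) side.

```bash
cat >> h.py <<'E'
def ray(cam,px):
    c=get_calibration(cam);K=c["mtx"]
    d=R.from_euler("xyz",c["attitude"]).apply(np.linalg.inv(K)@[px[0],px[1],1.]);return np.array(c["position"]),d/np.linalg.norm(d)
def wray(px,o):
    c=get_calibration("wrist");M=c["mount"];Rt=R.from_euler("xyz",o["tcp_rot"])
    d=Rt.apply(M[:3,:3]@np.linalg.inv(c["mtx"])@[px[0],px[1],1.]);return o["tool_pos"]+Rt.apply(M[:3,3]),d/np.linalg.norm(d)
def wproj(P,o):
    c=get_calibration("wrist");M=c["mount"];Rt=R.from_euler("xyz",o["tcp_rot"])
    q=np.linalg.inv(M)@np.append(Rt.inv().apply(P-o["tool_pos"]),1);q=c["mtx"]@q[:3];return q[:2]/q[2]
def tri(*rays):
    A=sum(np.eye(3)-np.outer(d,d) for p,d in rays);b=sum((np.eye(3)-np.outer(d,d))@p for p,d in rays)
    x=np.linalg.solve(A,b);return x.round(1),[round(float(np.linalg.norm(np.cross(x-p,d))),1) for p,d in rays]
def atz(r,z): p,d=r;return (p+d*(z-p[2])/d[2]).round(1)
E
python3 - <<'E'
from h import *
for n,a,b in(("pin",(391.2,206.2),(306.2,283.4)),("rivet",(387,245.4),(251.4,291.6)),("ball",(256,191.6),(294.4,143.4)),("rest",(266,230.6),(254.2,164)),("pad",(390.6,230.2),(268.8,278.4))):
    print(n,tri(ray("top",a),ray("side",b)))
for n,p,z in(("top",(391.2,206.2),51),("side",(306.2,283.4),51)): print(n,atz(ray(n,p),z))
def T(x,y):return ray("top",(224+x/5,185+(y-300)/5))
def S(x,y):return ray("side",(237+(x-400)/5,132+(y-300)/5))
print("bolts top z12",[atz(T(*p),12) for p in((112,345),(215,320),(280,558),(172,588))])
print("bolts side z12",[atz(S(*p),12) for p in((480,575),(750,485))])
E
```

```text
pin (array([ 513.8, -200.8,   54.2]), [1.1, 1.1])
rivet (array([ 390.1, -183.9,   31.4]), [1.4, 1.4])
ball (array([562. , 230.2,  95.5]), [1.0, 1.0])
rest (array([442. , 202. ,  64.3]), [1.3, 1.3])
pad (array([ 432.5, -190.1,   82.2]), [1.8, 1.8])
top [ 513.3 -201.4   51. ]
side [ 515.2 -198.6   51. ]
bolts top z12 [array([572.9, 273.2,  12. ]), array([588.5, 204.6,  12. ]), array([427.5, 161.9,  12. ]), array([409.4, 232.4,  12. ])]
bolts side z12 [array([430.6, 165.5,  12. ]), array([593.8, 207.5,  12. ])]
```

{"method": "arm_command", "body": {
  "gripper": [91,91,91,91,91],
  "dp": [
    [-0.9,-0.3,0],
    [-0.9,-0.3,0],
    [-0.9,-0.3,0],
    [-0.9,-0.3,0],
    [-0.9,-0.3,0]
  ],
  "twist": [0,0,0,0,0]
}}

```text
time: 0.78
tool_pos: [260.1, 427.1, 226.5]
tcp_rot: [-3.141, -0.0, 2.823]
contact_force: [0.2, -0.2, -1.3]
grip_width: 91.3
finger_force: 0.0
```

{"method": "arm_command", "body": {
  "gripper": [91,91,91,91,91],
  "dp": [
    [-0.9,-0.3,0],
    [-0.9,-0.3,0],
    [-0.9,-0.3,0],
    [-0.9,-0.3,0],
    [-0.9,-0.3,0]
  ],
  "twist": [0,0,0,0,0]
}}

```text
time: 1.4
tool_pos: [355.1, 356.2, 226.5]
tcp_rot: [-3.141, -0.0, 2.823]
contact_force: [-0.6, 0.1, 0.5]
grip_width: 90.8
finger_force: 0.0
```

{"method": "arm_command", "body": {
  "gripper": [91,91,91,91,91],
  "dp": [
    [-0.9,-0.3,0],
    [-0.9,-0.3,0],
    [-0.9,-0.3,0],
    [-0.9,-0.3,0],
    [-0.9,-0.3,0]
  ],
  "twist": [0,0,0,0,0]
}}

```text
time: 2.02
tool_pos: [450.2, 285.4, 226.4]
tcp_rot: [-3.141, -0.0, 2.823]
contact_force: [-0.1, -0.1, -0.0]
grip_width: 91.1
finger_force: 0.0
```

{"method": "arm_command", "body": {
  "gripper": [91,91,91,91,91],
  "dp": [
    [-0.9,-0.3,0],
    [-0.9,-0.3,0],
    [-0.9,-0.3,0],
    [-0.5,-0.3,0],
    [0,0,0]
  ],
  "twist": [0,0,0,0,0]
}}

```text
time: 2.65
tool_pos: [516.8, 231.6, 226.5]
tcp_rot: [-3.141, -0.0, 2.821]
contact_force: [0.2, 0.2, 0.2]
grip_width: 91.1
finger_force: 0.0
```

```bash
python3 - <<'E'
from h import *
import pickle
o=get_obs();im=capture("wrist");cv2.imwrite("pics/w_stand.png",im[:,:,::-1]);pickle.dump(o,open("o_stand.pkl","wb"))
for P in((562,230,95),(442,202,65)):print(wproj(np.array(P),o))
E
```

```text
[326.77662519 234.29269326]
[268.47475722 135.24229364]
```

{"method": "arm_command", "body": {
  "gripper": [91,91,91,91,91],
  "dp": [
    [-0.3,-1,0],
    [-0.3,-1,0],
    [-0.3,-1,0],
    [-0.3,-1,0],
    [-0.3,-1,0]
  ],
  "twist": [0,0,0,0,0]
}}

```text
time: 3.32
tool_pos: [512.2, 102.0, 226.9]
tcp_rot: [3.141, 0.0, 2.824]
contact_force: [0.2, 0.5, 0.1]
grip_width: 91.2
finger_force: 0.0
```

{"method": "arm_command", "body": {
  "gripper": [91,91,91,91,91],
  "dp": [
    [-0.3,-1,0],
    [-0.3,-1,0],
    [-0.3,-1,0],
    [-0.3,-1,0],
    [-0.3,-1,0]
  ],
  "twist": [0,0,0,0,0]
}}

```text
time: 3.95
tool_pos: [508.8, -28.4, 227.0]
tcp_rot: [3.141, 0.0, 2.824]
contact_force: [0.4, -0.1, -0.0]
grip_width: 90.8
finger_force: 0.0
```

{"method": "arm_command", "body": {
  "gripper": [91,91,91,91,91],
  "dp": [
    [-0.3,-1,0],
    [-0.3,-1,0],
    [-0.3,-1,0],
    [-0.3,-1,0],
    [-0.3,-1,0]
  ],
  "twist": [0,0,0,0,0]
}}

```text
time: 4.58
tool_pos: [505.5, -158.8, 226.9]
tcp_rot: [3.141, 0.0, 2.824]
contact_force: [0.8, -0.2, -0.6]
grip_width: 91.0
finger_force: 0.0
```

{"method": "arm_command", "body": {
  "gripper": [91,91,91,91,91],
  "dp": [
    [-0.4,-0.7,0],
    [-0.4,-0.7,0],
    [0,0,0],
    [0,0,0],
    [0,0,0]
  ],
  "twist": [0,0,-1,-1,-0.1]
}}

```text
time: 5.2
tool_pos: [513.9, -198.5, 226.6]
tcp_rot: [3.141, -0.0, 3.006]
contact_force: [0.6, 0.7, -0.4]
grip_width: 90.8
finger_force: 0.0
```

```bash
python3 - <<'E'
from h import *
import pickle
o=get_obs();im=capture("wrist");cv2.imwrite("pics/w_coup.png",im[:,:,::-1]);pickle.dump(o,open("o_coup.pkl","wb"))
print(o["tool_pos"],o["tcp_rot"])
for P in((514,-201,52),(390,-184,31)):print(wproj(np.array(P),o))
a=cv2.imread("pics/w_stand.png")[20:380,80:560];b=im[20:380,80:560,::-1]
def g(a):
    a=cv2.resize(a,(800,600),interpolation=cv2.INTER_CUBIC);a=cv2.convertScaleAbs(a,alpha=1.5)
    for v in range(0,480,40):cv2.putText(a,str(80+v),(int(v*5/3),10),0,.33,(0,255,255),1);cv2.line(a,(int(v*5/3),12),(int(v*5/3),18),(0,255,255),1)
    for v in range(0,360,40):cv2.putText(a,str(20+v),(8,int(v*5/3)+4),0,.33,(0,255,255),1);cv2.line(a,(0,int(v*5/3)),(6,int(v*5/3)),(0,255,255),1)
    return a
cv2.imwrite("pics/w1.png",g(a));cv2.imwrite("pics/w2.png",g(b))
E
```

```text
[ 513.94908759 -198.49611145  226.57671958] [ 3.14129622e+00 -5.71477918e-05  3.00604270e+00]
[313.13560886 187.22356964]
[313.16267629  76.95583461]
```

View pics/w1.png

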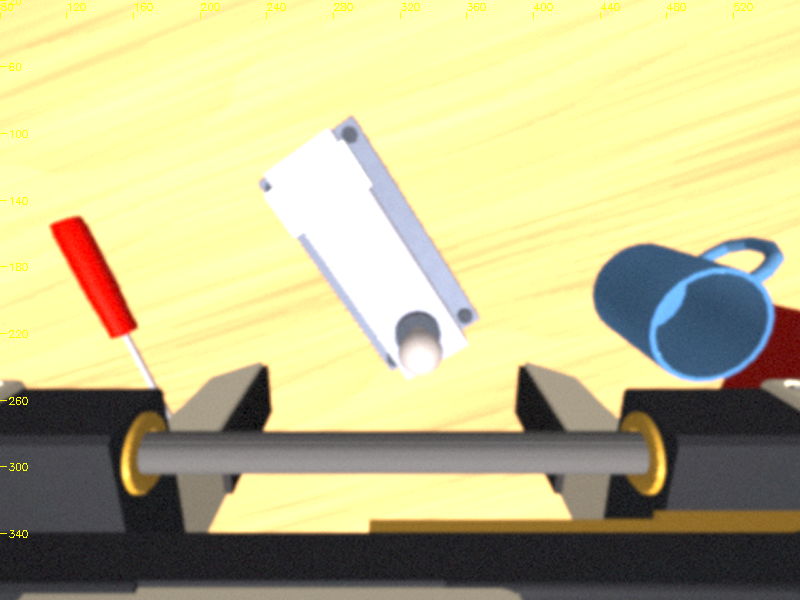

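View pics/w2.png

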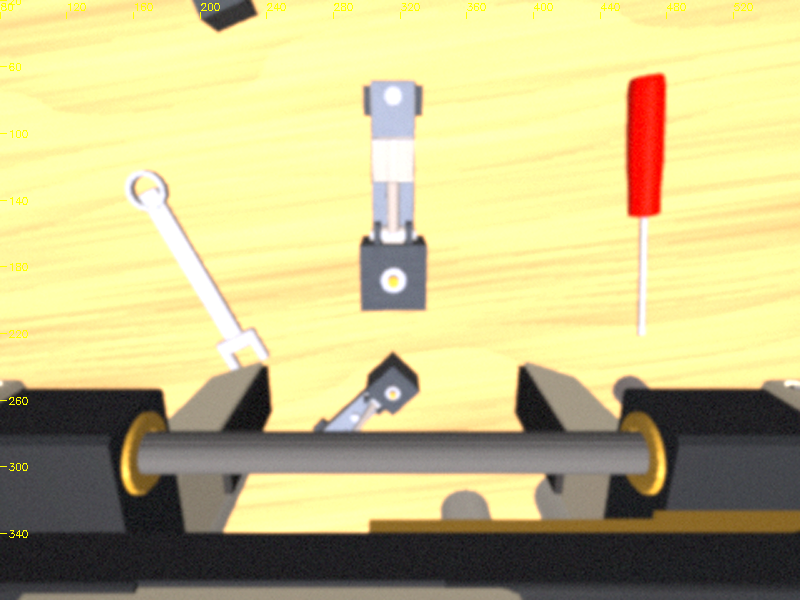

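Wrist views: the coupler pin is at (315.8,188.6) and its rear rivet at (315.8,77), so it is aligned with the tool. A small look-alike's head is ahead at (315.8,250) and a spanner jaw at (239,233). In the stand view the ball is at (332,231.2), with base bolts at view positions (349,134), (464,315), (265,186) and (392,362).

```bash
python3 - <<'E'
from h import *
import pickle
oc=pickle.load(open("o_coup.pkl","rb"));os_=pickle.load(open("o_stand.pkl","rb"))
v=lambda x,y:(80+x*.6,20+y*.6)
W=lambda x,y,o:wray(v(x,y),o)
print("pin",atz(W(393,281,oc),51),"rivet",atz(W(393,95,oc),29))
print("pin tri",tri(W(393,281,oc),ray("top",(391.2,206.2)),ray("side",(306.2,283.4))))
# offsets in tool frame of neighbours
Rt=R.from_euler("xyz",oc["tcp_rot"])
for n,p,z in(("pin",(393,281),51),("small head",(393,393),33),("spanner",(265,355),5),("head front",(393,308),50)):
    print(n,Rt.inv().apply(atz(W(*p,oc),z)-oc["tool_pos"]).round(1))
b=[atz(W(*p,os_),12) for p in((349,134),(464,315),(265,186),(392,362))];print(b)
for i,j in((0,1),(2,3)):d=b[j]-b[i];print(np.arctan2(d[1],d[0]),np.hypot(*d[:2]))
c=sum(b)/4;print("centre",c)
print("ball tri",tri(W(420,352,os_),ray("top",(256,191.6)),ray("side",(294.4,143.4))))
for z in(90,95,100):print(z,atz(W(420,352,os_),z))
E
```

```text
pin [ 516.4 -198.1   51. ] rivet [ 390.2 -181.    29. ]
pin tri (array([ 514.5, -199.7,   53.4]), [2.1, 2.2, 0.6])
pin [ -2.4   0.7 175.6]
small head [-102.3    0.9  193.6]
spanner [ -80.1 -110.7  221.5]
head front [-23.3   0.7 176.6]
[array([411.3, 232.7,  12. ]), array([574.6, 275.5,  12. ]), array([426.3, 158.8,  12. ]), array([596. , 205.2,  12. ])]
0.2563287504246871 168.81566870406314
0.266900137200176 175.92910503950162
centre [502.05 218.05  12.  ]
ball tri (array([562.6, 233.9,  91.2]), [2.6, 3.2, 1.5])
90 [562.4 236.3  90. ]
95 [560.4 236.7  95. ]
100 [558.3 237.  100. ]
```

{"method": "arm_command", "body": {
  "gripper": [91,91,91,91,91],
  "dp": [
    [-0.1,0.02,1],
    [0,0,1],
    [0,0,1],
    [0,0,1],
    [0,0,1]
  ],
  "twist": [0,0,0,0,0]
}}

```text
time: 5.88
tool_pos: [516.4, -198.2, 101.0]
tcp_rot: [3.142, 0.0, 3.005]
contact_force: [-0.3, 0.3, -0.6]
grip_width: 90.9
finger_force: 0.0
```

{"method": "arm_command", "body": {
  "gripper": [91,91,91,91,91],
  "dp": [
    [0,0,1],
    [0,0,1],
    [0,0,1],
    [0,0,0.62],
    [0,0,0]
  ],
  "twist": [0,0,0,0,0]
}}

```text
time: 6.5
tool_pos: [515.8, -198.0, 10.3]
tcp_rot: [3.141, -0.002, 3.006]
contact_force: [0.7, 0.5, 0.8]
grip_width: 91.0
finger_force: 0.0
```

{"method": "arm_command", "body": {
  "gripper": [60,45,30,30,30],
  "dp": [
    [0,0,0],
    [0,0,0],
    [0,0,0],
    [0,0,0],
    [0,0,0]
  ],
  "twist": [0,0,0,0,0]
}}

```text
time: 7.12
tool_pos: [516.3, -198.4, 11.4]
tcp_rot: [-3.141, 0.0, 3.006]
contact_force: [0.6, -0.9, 2.2]
grip_width: 49.1
finger_force: 30.0
```

{"method": "arm_command", "body": {
  "gripper": [30,30,30,30,30],
  "dp": [
    [0,0,0],
    [0,0,0],
    [0,0,0],
    [0,0,-0.1],
    [0,0,-0.3]
  ],
  "twist": [0,0,0,0,0]
}}

```text
time: 7.75
tool_pos: [515.2, -197.7, 20.3]
tcp_rot: [3.14, -0.003, 3.006]
contact_force: [-0.4, -0.4, -5.9]
grip_width: 48.6
finger_force: 30.0
```

{"method": "arm_command", "body": {
  "gripper": [30,30,30,30,30],
  "dp": [
    [0,0,-0.6],
    [0,0,-0.9],
    [0,0,-0.9],
    [0,0,-0.9],
    [0,0.3,-0.9]
  ],
  "twist": [0,0,0,0,0]
}}

```text
time: 8.38
tool_pos: [517.1, -191.1, 127.8]
tcp_rot: [-3.141, 0.001, 3.005]
contact_force: [0.6, 0.2, -6.1]
grip_width: 48.9
finger_force: 30.0
```

{"method": "arm_command", "body": {
  "gripper": [30,30,30,30,30],
  "dp": [
    [-0.05,0.7,-0.8],
    [-0.05,0.95,-0.8],
    [-0.05,0.95,-0.6],
    [-0.05,0.95,0],
    [-0.05,0.95,0]
  ],
  "twist": [0,0,0,0,0]
}}

```text
time: 9.0
tool_pos: [538.5, -79.4, 182.3]
tcp_rot: [3.142, 0.001, 3.006]
contact_force: [0.8, 0.4, -6.0]
grip_width: 49.2
finger_force: 30.0
```

{"method": "arm_command", "body": {
  "gripper": [30,30,30,30,30],
  "dp": [
    [-0.05,0.95,0],
    [-0.05,0.95,0],
    [-0.05,0.95,0],
    [-0.05,0.95,0],
    [-0.05,0.95,0]
  ],
  "twist": [0,0,0,0,0]
}}

```text
time: 9.62
tool_pos: [560.6, 37.4, 182.0]
tcp_rot: [3.141, 0.0, 3.006]
contact_force: [0.6, -1.1, -5.3]
grip_width: 48.9
finger_force: 30.0
```

{"method": "arm_command", "body": {
  "gripper": [30,30,30,30,30],
  "dp": [
    [-0.05,0.95,0],
    [-0.05,0.95,0],
    [-0.05,0.95,0],
    [-0.05,0.95,0],
    [0,0.5,0]
  ],
  "twist": [0,0,0,0,-0.5]
}}

```text
time: 10.25
tool_pos: [580.1, 143.5, 181.8]
tcp_rot: [3.141, 0.0, 3.053]
contact_force: [-0.5, -0.2, -6.3]
grip_width: 48.4
finger_force: 30.0
```

{"method": "arm_command", "body": {
  "gripper": [30,30,30,30,30],
  "dp": [
    [0,0,0],
    [0,0,0],
    [0,0,0],
    [0,0,0],
    [0,0,0]
  ],
  "twist": [-1,-1,-1,-1,0]
}}

```text
time: 10.88
tool_pos: [580.1, 142.0, 181.5]
tcp_rot: [-3.141, -0.0, -2.884]
contact_force: [0.3, 0.5, -6.0]
grip_width: 49.1
finger_force: 30.0
```

```bash
cat >> h.py <<'E'
def snap(name,x0=80,y0=20,w=480,h=360,al=1.0):
    import pickle
    o=get_obs();im=capture("wrist")[:,:,::-1];cv2.imwrite(f"pics/raw_{name}.png",im);pickle.dump(o,open(f"o_{name}.pkl","wb"))
    s=800/w;a=cv2.resize(im[y0:y0+h,x0:x0+w],(800,int(h*s)),interpolation=cv2.INTER_CUBIC);a=cv2.convertScaleAbs(a,alpha=al)
    for v in range(0,w,20):cv2.putText(a,str(x0+v),(int(v*s),10),0,.33,(0,0,255),1);cv2.line(a,(int(v*s),12),(int(v*s),18),(0,0,255),1)
    for v in range(0,h,20):cv2.putText(a,str(y0+v),(8,int(v*s)+4),0,.33,(0,0,255),1);cv2.line(a,(0,int(v*s)),(6,int(v*s)),(0,0,255),1)
    cv2.imwrite(f"pics/{name}.png",a);print(o["time"],o["tool_pos"].round(1),o["tcp_rot"].round(3),o["contact_force"].round(1));return o
E
python3 -c "
from h import *
o=snap('hold1')
for z in(90,95):print(wproj(np.array([561.2,236.5,z]),o))
print(wproj(o['tool_pos']+[0,0,41.],o))"
```

```text
10.875 [580.1 142.  181.5] [-3.141 -0.    -2.884] [ 0.3  0.5 -6. ]
[417.8621041  213.75907853]
[419.74696086 215.53935468]
[314.63479989 292.41500531]
```

View pics/hold1.png

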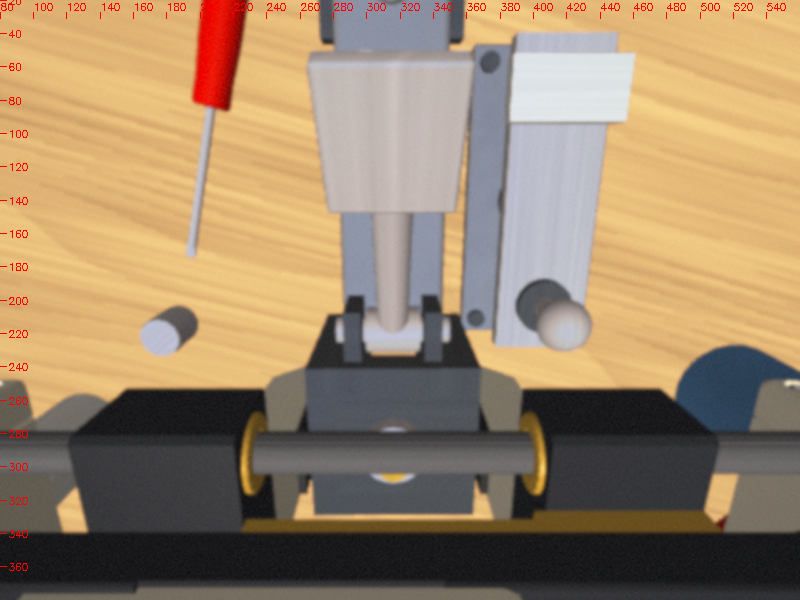

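The coupler hangs level: pin at about (316,293), tongue along the tool's x. The ball is at (418.4,215) and the rest block's top centre at (423.2,72.2).

```bash
python3 -c "
from h import *
import pickle
o=pickle.load(open('o_hold1.pkl','rb'));Rt=R.from_euler('xyz',o['tcp_rot'])
for z in (90,93,97):
  b=atz(wray((418.4,215.0),o),z);r=atz(wray((423.2,72.2),o),z-26);d=b-r
  print(z,b,r,np.arctan2(d[1],d[0]),np.hypot(*d[:2]),Rt.inv().apply(b-o['tool_pos']))
  for n,p in(('rl',((511,121),(628,122))),('rr',((514,53),(635,53)))):
    e=[atz(wray((80+x*.6,20+y*.6),o),z-26) for x,y in p];f=e[1]-e[0];print(n,np.arctan2(-f[0],f[1]),np.hypot(*f[:2]))
print(atz(wray((315.8,293),o),o['tool_pos'][2]+40)-o['tool_pos'])
print(tri(wray((418.4,215.0),o),wray((332,231.2),pickle.load(open('o_stand.pkl','rb')))))
"
```

```text
90 [562.2 237.4  90. ] [440.6 205.1  64. ] 0.25962962940825757 125.81673179668913 [-6.94711546 96.81337074 91.51359324]
rl 0.24952753243355044 63.9815598434424
rr 0.2594869997945625 63.5267660124455
93 [561.5 236.   93. ] [441.3 204.2  67. ] 0.25863368638486517 124.33535297734107 [-5.91347814 95.63725645 88.5138684 ]
rl 0.2488071283423304 63.350769529659225
rr 0.25886130378931843 62.895548332135576
97 [560.5 234.2  97. ] [442.2 203.   71. ] 0.25786454780099655 122.34512658867946 [-4.48779237 94.15054353 84.51423033]
rl 0.25120184222074093 62.35711667484314
rr 0.25789885252989025 61.948769156457026
[ 0.86936662  0.77887119 39.97299726]
(array([561.8, 236.5,  92. ]), [0.1, 0.1])
```

{"method": "arm_command", "body": {
  "gripper": [30,30,30,30,30],
  "dp": [
    [-0.05,0.8,0],
    [-0.05,0.8,0],
    [-0.05,0.8,0],
    [-0.05,0.8,0],
    [-0.01,0.62,0]
  ],
  "twist": [0,0,0,0,0]
}}

```text
time: 11.55
tool_pos: [560.6, 237.8, 181.2]
tcp_rot: [3.141, -0.0, -2.883]
contact_force: [2.0, 0.6, -5.5]
grip_width: 49.0
finger_force: 30.0
```

{"method": "arm_command", "body": {
  "gripper": [30,30,30,30,30],
  "dp": [
    [0,0,0.6],
    [0,0,0.6],
    [0,0,0.6],
    [0,0,0.4],
    [0,0,0]
  ],
  "twist": [0,0,0,0,0]
}}

```text
time: 12.18
tool_pos: [560.7, 235.6, 125.0]
tcp_rot: [3.142, -0.002, -2.885]
contact_force: [0.5, -0.5, -5.5]
grip_width: 49.1
finger_force: 30.0
```

```bash
python3 -c "
from h import *
o=get_obs();print(o['tool_pos'],o['tcp_rot'])
a=[]
for n,(x,y) in (('side',(225,100)),('top',(200,150))):
    im=capture(n)[:,:,::-1][y:y+100,x:x+133];a.append(cv2.resize(im,(400,300),interpolation=cv2.INTER_CUBIC))
w=capture('wrist')[:,:,::-1];w=cv2.resize(w[20:320,140:540],(800,300))
cv2.imwrite('pics/near.png',cv2.convertScaleAbs(np.vstack([np.hstack(a),w]),alpha=1.3))"
```

```text
[560.68720336 235.57530456 125.01507371] [ 3.14158803e+00 -2.16793932e-03 -2.88499804e+00]
```

View pics/near.png

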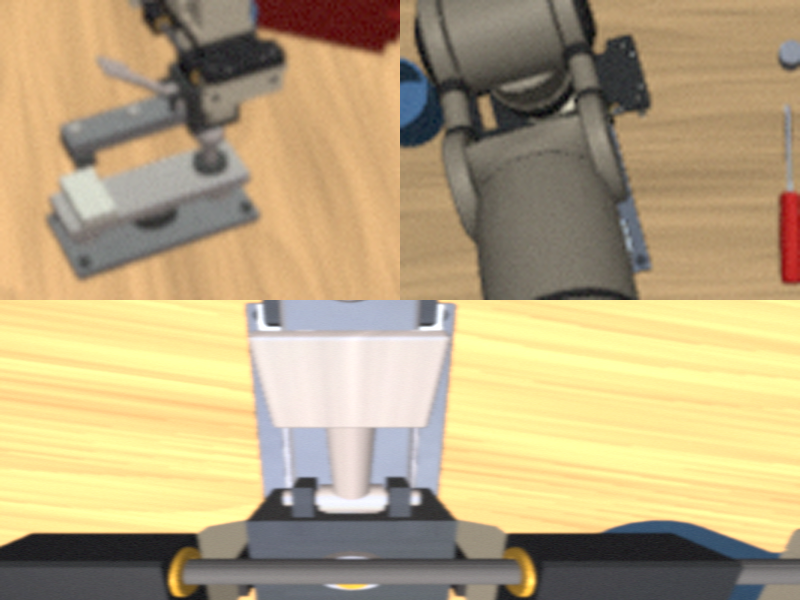

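{"method": "arm_command", "body": {
  "gripper": [30,30,30,30,30],
  "dp": [
    [0,0,0.3],
    [0,0,0.3],
    [0,0,0.3],
    [0,0,0.2],
    [0,0,0]
  ],
  "twist": [0,0,0,0,0]
}}

```text
time: 12.95
tool_pos: [561.5, 236.2, 98.4]
tcp_rot: [3.142, 0.001, -2.884]
contact_force: [2.0, 0.6, -6.4]
grip_width: 49.0
finger_force: 30.0
```

{"method": "arm_command", "body": {
  "gripper": [30,30,30,30,30],
  "dp": [
    [0,0,0.08],
    [0,0,0.08],
    [0,0,0.08],
    [0,0,0.08],
    [0,0,0]
  ],
  "twist": [0,0,0,0,0]
}}

```text
time: 13.58
tool_pos: [561.7, 236.2, 90.7]
tcp_rot: [3.141, 0.001, -2.885]
contact_force: [4.4, 1.1, -6.0]
grip_width: 48.9
finger_force: 30.0
```

{"method": "arm_command", "body": {
  "gripper": [30,30,30,30,30],
  "dp": [
    [-0.04,0,0],
    [0,0,0.04],
    [0,0,0.04],
    [0,0,0],
    [0,0,0]
  ],
  "twist": [0,0,0,0,0]
}}

```text
time: 14.2
tool_pos: [561.8, 236.3, 88.5]
tcp_rot: [3.142, -0.001, -2.884]
contact_force: [2.3, 0.4, -5.6]
grip_width: 48.2
finger_force: 30.0
```

{"method": "arm_command", "body": {
  "gripper": [30,30,30,30,30],
  "dp": [
    [-0.03,0,0.04],
    [0,0,0.04],
    [0,0,0.04],
    [0,0,0],
    [0,0,0]
  ],
  "twist": [0,0,0,0,0]
}}

```text
time: 14.82
tool_pos: [562.8, 236.5, 85.7]
tcp_rot: [3.142, -0.0, -2.884]
contact_force: [0.1, 0.3, -6.1]
grip_width: 49.1
finger_force: 30.0
```

Centred with no side load. Continuing down in 1 mm steps.

{"method": "arm_command", "body": {
  "gripper": [30,30,30,30,30],
  "dp": [
    [0,0,0.04],
    [0,0,0.04],
    [0,0,0.04],
    [0,0,0],
    [0,0,0]
  ],
  "twist": [0,0,0,0,0]
}}

```text
time: 15.45
tool_pos: [562.9, 236.6, 83.4]
tcp_rot: [3.142, 0.001, -2.884]
contact_force: [-3.4, -1.4, 3.4]
grip_width: 48.8
finger_force: 30.0
```

{"method": "arm_command", "body": {
  "gripper": [30,30,30,30,30],
  "dp": [
    [0.03,0,0.04],
    [0,0,0.04],
    [0,0,0],
    [0,0,0],
    [0,0,0]
  ],
  "twist": [0,0,0,0,0]
}}

```text
time: 16.08
tool_pos: [562.8, 236.5, 81.0]
tcp_rot: [3.141, 0.002, -2.884]
contact_force: [2.9, 0.0, 3.6]
grip_width: 48.7
finger_force: 30.0
```

{"method": "arm_command", "body": {
  "gripper": [30,30,30,30,30],
  "dp": [
    [-0.01,0,0.04],
    [0,0,0.04],
    [0,0,0],
    [0,0,0],
    [0,0,0]
  ],
  "twist": [0,0,0,0,0]
}}

```text
time: 16.7
tool_pos: [562.7, 236.5, 78.7]
tcp_rot: [3.142, 0.001, -2.884]
contact_force: [5.6, 1.5, 3.4]
grip_width: 48.9
finger_force: 30.0
```

{"method": "arm_command", "body": {
  "gripper": [30,30,30,30,30],
  "dp": [
    [0,0,0.04],
    [0,0,0],
    [0,0,0],
    [0,0,0],
    [0,0,0]
  ],
  "twist": [0,0,0,0,0]
}}

```text
time: 17.32
tool_pos: [562.7, 236.5, 77.8]
tcp_rot: [3.141, 0.001, -2.884]
contact_force: [4.9, 1.7, 3.3]
grip_width: 49.1
finger_force: 30.0
```

{"method": "arm_command", "body": {
  "gripper": [30,30,30,30,30],
  "dp": [
    [-0.02,0,0.03],
    [0,0,0],
    [0,0,0],
    [0,0,0],
    [0,0,0]
  ],
  "twist": [0,0,0,0,0]
}}

```text
time: 17.95
tool_pos: [562.7, 236.5, 77.0]
tcp_rot: [3.142, -0.0, -2.884]
contact_force: [3.5, 1.2, 3.6]
grip_width: 49.1
finger_force: 30.0
```

{"method": "arm_command", "body": {
  "gripper": [30,30,30,30,30],
  "dp": [
    [0,0,0.02],
    [0,0,0],
    [0,0,0],
    [0,0,0],
    [0,0,0]
  ],
  "twist": [0,0,0,0,0]
}}

```text
time: 18.58
tool_pos: [562.7, 236.5, 76.9]
tcp_rot: [3.142, 0.0, -2.884]
contact_force: [2.0, 0.2, 5.8]
grip_width: 48.7
finger_force: 30.0
```

{"method": "arm_command", "body": {
  "gripper": [30,30,30,30,30],
  "dp": [
    [0,0,0.03],
    [0,0,0],
    [0,0,0],
    [0,0,0],
    [0,0,0]
  ],
  "twist": [0,0,0,0,0]
}}

```text
time: 19.2
tool_pos: [562.8, 236.5, 76.7]
tcp_rot: [-3.142, 0.0, -2.884]
contact_force: [-0.0, 0.2, 10.7]
grip_width: 49.0
finger_force: 30.0
```

{"method": "arm_command", "body": {
  "gripper": [30,30,30,30,30],
  "dp": [
    [0,0,0.02],
    [0,0,0],
    [0,0,0],
    [0,0,0],
    [0,0,0]
  ],
  "twist": [0,0,0,0,0]
}}

```text
time: 19.82
tool_pos: [562.8, 236.6, 76.6]
tcp_rot: [3.142, 0.001, -2.884]
contact_force: [-0.3, -0.8, 13.4]
grip_width: 49.0
finger_force: 30.0
```

{"method": "arm_command", "body": {
  "gripper": [30,30,30,30,30],
  "dp": [
    [0,0,-0.04],
    [0,0,-0.04],
    [0,0,-0.02],
    [0,0,0],
    [0,0,0]
  ],
  "twist": [0,0,0,0,0]
}}

```text
time: 20.45
tool_pos: [562.1, 236.3, 76.9]
tcp_rot: [3.142, -0.002, -2.884]
contact_force: [1.8, 0.7, -2.5]
grip_width: 49.2
finger_force: 30.0
```

{"method": "arm_command", "body": {
  "gripper": [55,65,75,85,85],
  "dp": [
    [0,0,0],
    [0,0,0],
    [0,0,0],
    [0,0,0],
    [0,0,0]
  ],
  "twist": [0,0,0,0,0]
}}

```text
time: 21.08
tool_pos: [562.8, 236.6, 77.8]
tcp_rot: [3.142, 0.0, -2.884]
contact_force: [0.1, 0.1, 0.1]
grip_width: 84.6
finger_force: 0.0
```

{"method": "arm_command", "body": {
  "gripper": [85,85,85,85,85],
  "dp": [
    [0,0,-0.4],
    [0,0,-0.8],
    [0,0,-1],
    [0,0,-1],
    [0,0,-0.8]
  ],
  "twist": [0,0,0,0,0]
}}

```text
time: 21.7
tool_pos: [563.1, 236.6, 179.7]
tcp_rot: [3.142, 0.002, -2.884]
contact_force: [0.4, 0.8, 0.4]
grip_width: 85.2
finger_force: 0.0
```

```bash
python3 -c "
from h import *
o=snap('seat',180,20,300,225)
print(o['tcp_rot'])
h=np.array([562.8,236.6,0]);ax=np.array([np.cos(.258),np.sin(.258),0])
for x,z in((0,122.7),(0,115.7),(-79.5,149.5),(-100,109.2)):print(x,z,wproj(h+x*ax+[0,0,z],o))
a=capture('side')[:,:,::-1][100:190,235:335];a=cv2.resize(a,(600,540),interpolation=cv2.INTER_CUBIC);cv2.imwrite('pics/seat_side.png',a)"
```

```text
21.7 [563.1 236.6 179.7] [ 3.142e+00  2.000e-03 -2.884e+00] [0.4 0.8 0.4]
[ 3.14150643e+00  1.80042695e-03 -2.88438941e+00]
0 122.7 [315.01600824 220.40933748]
0 115.7 [315.02526324 217.46688294]
-79.5 149.5 [314.90472948 118.23698262]
-100 109.2 [314.96667558  89.40918135]
```

View pics/seat.png

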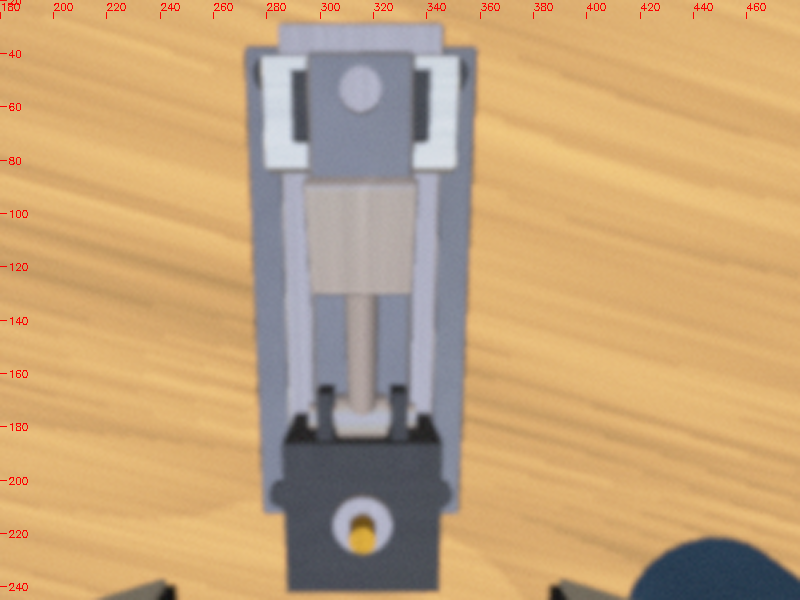

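The pin stands proud: ring centre at (316,217), brass top at (316,223). The foot is over the rest block, and the lever pad is centred at (315.4,109). The ball is home, so next I press the lever.

{"method": "arm_command", "body": {
  "gripper": [60,40,20,0,0],
  "dp": [
    [0.7,0,0],
    [0.9,0,0],
    [0.9,0,0],
    [0.8,0,0],
    [0,0,0]
  ],
  "twist": [0,0,0,0,0]
}}

```text
time: 22.42
tool_pos: [481.9, 215.3, 177.5]
tcp_rot: [3.142, -0.001, -2.884]
contact_force: [0.6, 0.3, 0.0]
grip_width: 39.6
finger_force: 0.0
```

{"method": "arm_command", "body": {
  "gripper": [0,0,0,0,0],
  "dp": [
    [0,0,0],
    [0,0,0.3],
    [0,0,0.3],
    [0,0,0.2],
    [0,0,0]
  ],
  "twist": [0,0,0,0,0]
}}

```text
time: 23.05
tool_pos: [482.8, 215.5, 157.0]
tcp_rot: [3.142, -0.001, -2.885]
contact_force: [0.4, 0.1, -0.7]
grip_width: 0.4
finger_force: 0.0
```

{"method": "arm_command", "body": {
  "gripper": [0,0,0,0,0],
  "dp": [
    [0,0,0.1],
    [0,0,0.1],
    [0.04,0,0.1],
    [0.04,0,0.1],
    [0,0,0]
  ],
  "twist": [0,0,0,0,0]
}}

```text
time: 23.68
tool_pos: [481.5, 215.2, 148.5]
tcp_rot: [3.142, 0.002, -2.884]
contact_force: [0.3, 0.1, 4.8]
grip_width: 0.3
finger_force: 1.9
```

{"method": "arm_command", "body": {
  "gripper": [0,0,0,0,0],
  "dp": [
    [0.06,0,0.1],
    [0.06,0,0.1],
    [0.06,0,0.1],
    [0.06,0,0.1],
    [0,0,0]
  ],
  "twist": [0,0,0,0,0]
}}

```text
time: 24.3
tool_pos: [475.3, 213.5, 138.4]
tcp_rot: [3.142, 0.001, -2.884]
contact_force: [-1.6, -0.6, 4.2]
grip_width: 0.6
finger_force: 1.8
```

{"method": "arm_command", "body": {
  "gripper": [0,0,0,0,0],
  "dp": [
    [0.05,0,0.1],
    [0.05,0,0.1],
    [0.05,0,0.1],
    [0.04,0,0.1],
    [0.04,0,0.1]
  ],
  "twist": [0,0,0,0,0]
}}

```text
time: 24.92
tool_pos: [469.7, 212.0, 125.8]
tcp_rot: [3.142, 0.001, -2.884]
contact_force: [-1.7, -0.7, 5.8]
grip_width: 0.5
finger_force: 2.7
```

{"method": "arm_command", "body": {
  "gripper": [0,0,0,0,0],
  "dp": [
    [0.04,0,0.1],
    [0.03,0,0.1],
    [0.03,0,0.1],
    [0.02,0,0.1],
    [0,0,0]
  ],
  "twist": [0,0,0,0,0]
}}

```text
time: 25.55
tool_pos: [466.7, 211.2, 115.5]
tcp_rot: [-3.142, -0.0, -2.884]
contact_force: [-2.2, -1.2, 3.6]
grip_width: 0.3
finger_force: 1.6
```

{"method": "arm_command", "body": {
  "gripper": [0,0,0,0,0],
  "dp": [
    [0,0,0.06],
    [0,0,0.06],
    [0,0,0.06],
    [0,0,0.03],
    [0,0,0]
  ],
  "twist": [0,0,0,0,0]
}}

```text
time: 26.18
tool_pos: [466.1, 211.1, 109.9]
tcp_rot: [-3.142, -0.001, -2.884]
contact_force: [-1.7, -0.9, 2.8]
grip_width: 0.5
finger_force: 1.3
```

{"method": "arm_command", "body": {
  "gripper": [0,0,0,0,0],
  "dp": [
    [0,0,0.03],
    [0,0,0.02],
    [0,0,0],
    [0,0,0],
    [0,0,0]
  ],
  "twist": [0,0,0,0,0]
}}

```text
time: 26.8
tool_pos: [466.1, 211.1, 108.8]
tcp_rot: [3.142, -0.001, -2.884]
contact_force: [-4.0, -1.4, 5.8]
grip_width: 0.7
finger_force: 2.8
```

{"method": "arm_command", "body": {
  "gripper": [0,0,0,0,0],
  "dp": [
    [0,0,0.03],
    [0,0,0.03],
    [0,0,0],
    [0,0,0],
    [0,0,0]
  ],
  "twist": [0,0,0,0,0]
}}

```text
time: 27.42
tool_pos: [466.2, 211.2, 108.3]
tcp_rot: [-3.142, -0.001, -2.884]
contact_force: [-7.3, -2.5, 13.8]
grip_width: 0.5
finger_force: 7.1
```

{"method": "arm_command", "body": {
  "gripper": [0,0,0,0,0],
  "dp": [
    [-0.04,0,-0.05],
    [0,0,-0.1],
    [0,0,-0.5],
    [0,0,-1],
    [0,0,-1]
  ],
  "twist": [0,0,0,0,0]
}}

```text
time: 28.05
tool_pos: [468.0, 211.6, 174.7]
tcp_rot: [3.141, 0.001, -2.884]
contact_force: [-0.3, 0.6, -1.0]
grip_width: 0.3
finger_force: 0.0
```

{"method": "arm_command", "body": {
  "gripper": [0,0,0,0,0],
  "dp": [
    [0,0,-1],
    [0.5,0,-1],
    [0.5,0,0],
    [0,0,0],
    [0,0,0]
  ],
  "twist": [0,0,0,0,0]
}}

```text
time: 28.68
tool_pos: [443.4, 205.1, 222.7]
tcp_rot: [3.142, -0.001, -2.884]
contact_force: [1.2, -0.1, -0.3]
grip_width: 0.3
finger_force: 0.0
```

```bash
python3 -c "
from h import *
o=get_obs();w=capture('wrist')[:,:,::-1];s=capture('side')[:,:,::-1]
w=cv2.resize(w[0:400,150:550],(500,500));s=cv2.resize(s[90:200,230:296],(300,500),interpolation=cv2.INTER_CUBIC)
cv2.imwrite('pics/end.png',np.hstack([w,s]))
h=np.array([562.8,236.6,0]);ax=np.array([np.cos(.258),np.sin(.258),0])
for x,z in((0,122.7),(0,116),(-100,108.5),(-84,144),(-85,107.5),(-115,109)):print(x,z,((wproj(h+x*ax+[0,0,z],o)-[150,0])*1.25).round(1))"
```

```text
0 122.7 [206.3 392.3]
0 116 [206.3 387.2]
-100 108.5 [206.3 278.7]
-84 144 [206.2 316. ]
-85 107.5 [206.3 295. ]
-115 109 [206.3 261.5]
```

View pics/end.png

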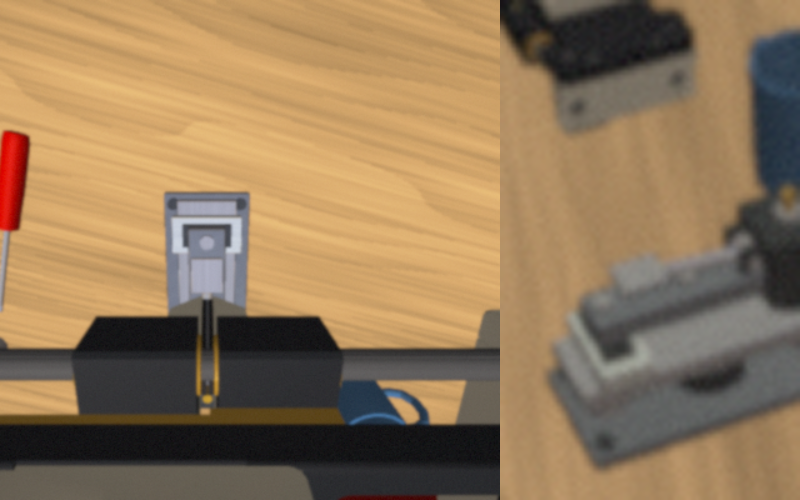

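The pad spans rows 260–293 in the end view, against 261–295 predicted for fully down. The side view shows the lever level, the brass pin up and the foot on the rest, with the robot clear of everything.

```bash
python3 -c "
from h import *
print(close_job())"
```

```text
the job is handed in; nothing more can be done
None
```

I set the largest coupler on the ball, pushed it home, pressed the latch lever down to its stop where it stayed, let go and handed the job in at about 29 s; the stand saw roughly 20 N at most, by the wrist force plus the coupler's weight.

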